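# Lay two tube racks wells up and square to the tray fence

### The arm

A 6-joint arm with a two-finger parallel gripper is mounted at the origin on the work surface. World frame = base frame: x ahead of the robot, y to its left, z up, the work surface at z = 0. Lengths are in mm, angles in rad, forces in N, time in s.
With the tool pointing down it reaches from about 275 to 750 mm from the base axis. Payload 10.2 kg.
Tool frame: the origin (TCP) lies midway between the tips of the shut fingers; the grasp point (between the pads) lies 19 mm behind it; z points along the fingers, y is the line along which they close (so a half turn about z gives the same grasp; the last joint's range is limited). The gripper opens to 85 mm and grips with 20 to 120 N. Pads are 22 mm wide; open, the fingers measure 114 mm over their backs; the gripper's body (76 mm by 85 mm) begins 54 mm behind the grasp point. The pads swing forward as they close: fully open they stand 13 mm farther back than shut.
Start: joints at [-1.354, 0.313, 1.498, -0, 1.331, -0.223], TCP at [223.512, -475.051, 231.294] pointing down, gripper open.
Joint ranges: [-2.94, 2.94], [-0.97, 2.17], [0.19, 2.56], [-1.23, 4.37], [0.02, 3.11], [-2.88, 2.88]. Speed limits (rad/s): [2.39, 2.39, 3.01, 3.14, 3.14, 3.14].

### API

Orientations are given as a unit quaternion [w, x, y, z].
In Python, from rig import ctrl gives the robot as it stands.
- The arm moves only by the tool arm_command, never from a script. Its argument "increments" is a list of rows, each an object with "dr": the turn, a rotation vector about the tool's x, y, z in units of pi/4 rad (1.0 is pi/4 rad), a list of three; "offset": the shift along the tool's x, y, z in units of 120 mm (1.0 is 120 mm), a list of three; "hand": the opening, from -1 (shut) to 1 (fully open). A call has 1 to 8 rows; each row shifts and turns the commanded pose from where the row before left it, along the tool's axes as they then stand; what a row does not reach is not made up. A row lasts 1/10 s, in which the tool goes at most 50 mm and 8.59 degrees, less where a joint would pass 70% of its speed; a pose out of reach is approached as far as the arm can. A call with a number of a shift or a turn outside -1 to 1 is refused whole. A call with a gripper value outside its range is refused whole. The fingers move at their own pace and stop on an object; "grip_force" is the grip in N (left out, the last holds). Time passes only in rows, so rows that do not move let the fingers close. It gives the time, the measured TCP pose, the force, the opening and the grip force at its end, in the units of the state.
- ctrl.sense(): the state, without advancing time (a new reading comes with each control period).
- ctrl.capture(name): name is "scene" or "top"; returns the picture (480x640x3 uint8, red, green, blue); there is no depth.
- ctrl.camera_info(name): a dict with "K" (3x3 intrinsics, pixels), "R" (3x3) and "t" (3): a world point X has camera coordinates R X + t. Camera axes: x right, y down, z forward; pixel columns grow to the right and rows downward; lengths in mm; the calibration is good to about 2 mm. A picture is of the moment at which its call begins. camera_info takes no time and is no camera call.
- ctrl.finish_job(): hands the job in; it is judged then, once.
The state is a dict: "time_s": time; "joints": joint angles; "dq": joint speeds; "tau": joint torques, N m; "eef_pos": TCP position; "ee_rot": TCP orientation; "force": force on the tool from outside, world axes, zero at the start; "wrist_torque": the same for the moment, N m; "grip_width": opening from 0.0 (shut) to 1.0 (fully open); "grip_force": force on a finger pad.
Only numpy, scipy, OpenCV 4.12 (cv2) and the standard library are available. Lean on these libraries where they do the work, as an engineer would, in place of code of your own. Each camera call takes 0.05 s, during which the arm holds its last target. There are 200 camera calls.

### The job

Two tube racks stand on end in the white loading tray, facing opposite ways. Tip each one over so that it lies flat on its black base with its wells facing up, and slide both along the tray until each has a long side square and flush against the dark metal fence at the tray's far side. Tip and push them, do not pick them up off the tray, and leave the other things on the bench where they are.

Things in the scene. Friction and masses are not known exactly. Their poses are not given: they have to be found in the camera images.
- tray: fixed white tray, 215 (x) by 640 mm (y), floor 6 mm thick, side lips 14 mm high, 6 mm thick; open at the robot's side. Along its far (+x) side a dark metal fence, 15 mm thick, top 26 mm above the bench. Origin on the bench under the tray; floor runs from x -95 mm to the fence's near face at x +105 mm. x points from robot to fence, y along the fence to the left
- fence (a point): middle of the foot of the fence's near face, at the height of the tray floor; axes as the tray's (x into the fence, y along it)
- red_rack: red tube rack, block 100 x 70 x 36 mm, 160 g. One 100 x 70 face has 24 dark wells in a red deck; the other is the black base (12 mm thick band). Starts on a short edge, 100 mm high, wells facing roughly to the tray's left (+y). Origin: block centre. x points out of the well face (+18 mm; base at -18), y along the 70 mm width, z along the 100 mm length (up at first)
- blue_rack: blue tube rack, block 100 x 70 x 36 mm, 160 g. One 100 x 70 face has 24 dark wells in a blue deck; the other is the black base (12 mm thick band). Starts on a short edge, 100 mm high, wells facing roughly to the tray's right (-y). Origin: block centre. x points out of the well face (+18 mm; base at -18), y along the 70 mm width, z along the 100 mm length (up at first)
- tip_box: bystander: clear pipette tip box with red top, 85 x 125 x 64 mm, left of the tray; origin at the centre of its underside, z up
- bottle: bystander: amber bottle, 66 mm across, 150 mm high, right of the tray; origin at the centre of its underside, z up
- gel_tile: bystander: flat black tile, 75 x 115 x 14 mm, lying on the bench to the right, on the robot's side of the tray; origin at the centre of its underside, z up
Things that resemble listed ones, but are neither listed nor needed, are in the scene too. Leave any green or yellow look-alike of the blue_rack alone.

How it is judged (in metres and radians):
At the end, for the whole second after the job is handed in: Both racks at rest on the tray floor, wells up (within 0.1 rad, centre under 30 mm high), long side parallel to the fence (within 0.05 rad) and against it (centre 30 to 39 mm from its face; 35 is contact), within 275 mm of the fence's middle (angle between each of red_rack, blue_rack's own x axis and vertical below 0.1 rad and height (world z) of each of red_rack, blue_rack below 0.03 m and x of red_rack in the frame of fence between -0.039 and -0.03 m and y of red_rack in the frame of fence between -0.275 and 0.275 m and angle between the y axis of each of red_rack, blue_rack and the x axis of tray, either way round below 0.05 rad and linear speed of each of red_rack, blue_rack below 0.02 m/s and x of blue_rack in the frame of fence between -0.039 and -0.03 m and y of blue_rack in the frame of fence between -0.275 and 0.275 m); the robot touches nothing.
It fails at once if a rack is picked up (its centre higher than 90 mm above the bench) (height (world z) of any of red_rack, blue_rack above 0.09 m).
It fails at once if the tip box, bottle or gel tile is moved by more than 20 mm (distance of any of tip_box, bottle, gel_tile from where it was at the start of the episode above 0.02 m).
It also fails if it takes over 61 s, if anything falls off the work surface, if the arm or the gripper's body presses on something with over 40 N, if the wrist force passes 120 N, or if a joint passes its speed limit or range.

## Working session

There is one attempt and no reset: what is moved stays moved. The work goes in short steps, Python scripts to look and compute and a tool call to move; the robot and the scene stay as the last step left them, time stands still between calls to the robot, and variables do not carry over. Pictures are saved under pics/ and viewed, at most 10 in all, crops included, and the job is handed in when it is done.

Besides the shell and the picture viewer there is one more tool, called after ">>>" as name(argument=value, ...), one argument or row to a line, values as JSON. arm_command: Moves the arm, as the interface text tells. Shifts and turns lie within -1 to 1; 1 stands for 120 mm of shift or pi/4 rad of turn. Its arguments: {"type":"object","properties":{"increments":{"type":"array"},"grip_force":{"type":"number"}},"required":["increments"]}

```bash
mkdir -p pics; ls
python3 - <<'E'
from rig import ctrl
import cv2,json
s=ctrl.sense();print(s)
for n in("scene","top"):
    cv2.imwrite(f"pics/{n}0.png",ctrl.capture(n)[:,:,::-1]);i=ctrl.camera_info(n);print(n,i)
E
```

```text
pics
{'time_s': 0.0, 'joints': array([-1.35438345e+00,  3.13440663e-01,  1.49844480e+00, -3.11957371e-05,
        1.33097856e+00, -2.23410277e-01]), 'dq': array([ 0.00089718, -0.00130071,  0.00148606,  0.00151953,  0.00019499,
        0.00150296]), 'tau': array([ 1.76372255e-04, -4.12270010e+01, -2.59740007e+01, -1.68023435e-04,
        4.16574301e-03,  8.22749058e-06]), 'eef_pos': array([ 223.45465472, -474.78807548,  230.73694136]), 'ee_rot': array([-6.35735766e-04,  9.75915735e-01,  2.18146910e-01, -1.29249531e-05]), 'force': array([-0.52326278, -0.76547631,  0.05958772]), 'wrist_torque': array([-0.011797  , -0.036599  , -0.04475117]), 'grip_force': 0.0, 'grip_width': 1.0025196618066505}
scene {'K': array([[610.82269666,   0.        , 318.20230963],
       [  0.        , 610.82269666, 238.66451029],
       [  0.        ,   0.        ,   1.        ]]), 'R': array([[ 0.4776585 ,  0.8784601 ,  0.01225618],
       [ 0.63029362, -0.33293407, -0.70134504],
       [-0.61202313,  0.34272841, -0.71271658]]), 't': array([-252.93000991, -270.06592446, 2232.94307012])}
top {'K': array([[604.30619427,   0.        , 325.9626087 ],
       [  0.        , 604.30619427, 245.18005031],
       [  0.        ,   0.        ,   1.        ]]), 'R': array([[-1.66254823e-02, -9.99861576e-01,  6.49837084e-04],
       [-9.92848037e-01,  1.64320097e-02, -1.18248742e-01],
       [ 1.18221695e-01, -2.61113184e-03, -9.92983793e-01]]), 't': array([  25.4194783 ,  532.19587458, 1435.63842454])}
```

View pics/scene0.png

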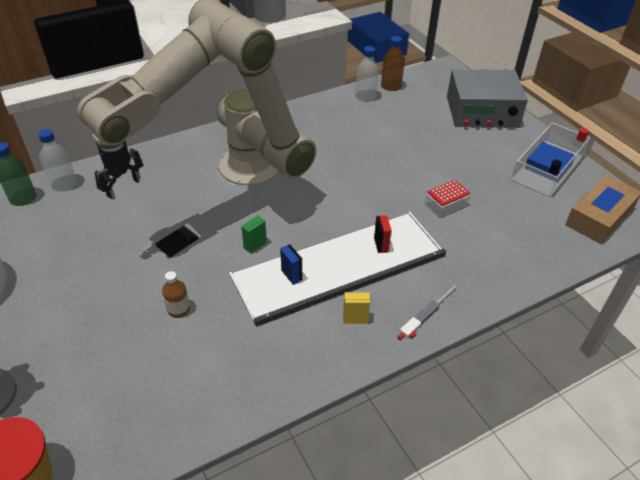

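View pics/top0.png

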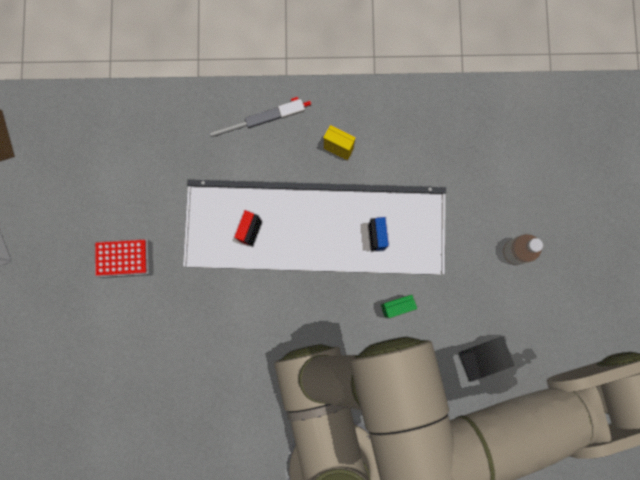

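The racks I want are red at top-px (248,228) and blue at (378,235). Things they could be taken for are the green block at (399,306), the yellow block at (339,142) and the red tip-box top at (121,257). The two chosen ones are the only red and blue blocks inside the white tray. Next I'll take a close crop and fit their poses in both views.

```bash
cat > h.py <<'E'
import numpy as np,cv2
from rig import ctrl
from scipy.optimize import minimize
I={n:ctrl.camera_info(n) for n in("scene","top")}
def proj(n,P):
    c=I[n];q=(np.asarray(P,float)@c["R"].T+c["t"])@c["K"].T;return q[:,:2]/q[:,2:]
def ray(n,uv,z):
    c=I[n];o=-c["R"].T@c["t"];d=(np.c_[np.atleast_2d(uv),np.ones(len(np.atleast_2d(uv)))]@np.linalg.inv(c["K"]).T)@c["R"]
    return o+d*((z-o[2])/d[:,2])[:,None]
def box(x,y,yaw,d,z0=6):  # d: sizes along own x,y,z
    g=np.array([[a,b,c] for a in(-.5,.5) for b in(-.5,.5) for c in(0,1)])*d
    R=np.array([[np.cos(yaw),-np.sin(yaw),0],[np.sin(yaw),np.cos(yaw),0],[0,0,1]])
    return g@R.T+[x,y,z0]
def sil(n,P,roi,s=6):
    u0,v0,u1,v1=roi;m=np.zeros(((v1-v0)*s,(u1-u0)*s),np.uint8)
    h=cv2.convexHull(((proj(n,P)-[u0,v0]+.5)*s).astype(np.float32)).astype(np.int32)
    cv2.fillConvexPoly(m,h,255);return cv2.resize(m,(u1-u0,v1-v0),interpolation=cv2.INTER_AREA)/255.
def dark(img,roi):  # soft object mask against the white floor: min channel
    u0,v0,u1,v1=roi;m=img[v0:v1,u0:u1].min(2).astype(float);return np.clip((165-m)/110,0,1)
def fit(imgs,rois,d,x0,z0=6,free_h=False):
    M={n:dark(imgs[n],rois[n]) for n in rois}
    def f(p):
        dd=np.array(d,float)
        if free_h: dd[2]=p[3]
        return sum(((sil(n,box(*p[:3],dd,z0),rois[n])-M[n])**2).sum() for n in rois)
    best=None
    for dy in(-.3,0,.3):
        p=np.array(list(x0)+([d[2]] if free_h else []),float);p[2]+=dy
        sx=np.vstack([p]+[p+e for e in np.diag([8,8,.2,10][:len(p)])])
        r=minimize(f,p,method="Nelder-Mead",options=dict(initial_simplex=sx,xatol=.02,fatol=.02,maxiter=300))
        if best is None or r.fun<best.fun: best=r
    return best.x,best.fun
E
python3 - <<'E'
from h import *
im={n:ctrl.capture(n) for n in I}
t=im["top"].astype(int)
# fence foot: dark->white boundary by column
pts=[]
for u in list(range(200,235,5))+list(range(265,365,5))+list(range(395,435,5)):
    c=t[180:205,u].min(1); k=np.where((c[:-1]<130)&(c[1:]>=130))[0]
    if len(k): k=k[-1];pts.append((u,180+k+(130-c[k])/(c[k+1]-c[k])))
P=ray("top",np.array(pts),6);vx,vy,x0,y0=cv2.fitLine(P[:,:2].astype(np.float32),cv2.DIST_HUBER,0,.01,.01).ravel()
print("fence dir",vx,vy,"pt",x0,y0,"res",np.std((P[:,0]-x0)*vy-(P[:,1]-y0)*vx))
print("corner rays z14", ray("top",[(188,181),(445,188),(444,274),(183,267)],14).round())
print(ray("top",[(248,228),(378,235)],106).round())
for n,r in(("red",dict(top=(225,203,270,255),scene=(365,210,400,258))),("blue",dict(top=(360,210,398,258),scene=(272,240,312,290)))):
    x=ray("top",[(248,228) if n=="red" else (378,235)],90)[0,:2]
    yaw=1.2 if n=="red" else -1.6
    for fh in (0,1): print(n,*[np.round(q,2) for q in fit(im,r,(36,70,100),(*x,yaw),free_h=fh)])
a=cv2.resize(im["top"][195:265,210:420],None,fx=3.8,fy=3.8,interpolation=2);b=cv2.resize(im["scene"][205:295,235:445],None,fx=3.8,fy=3.6,interpolation=2)
cv2.imwrite("pics/c1.png",np.vstack([a,b])[:600,:798,::-1])
E
```

```text
fence dir 0.046840407 0.9989024 pt 677.47754 97.81529 res 0.3054303645709683
corner rays z14 [[ 701.  357.   14.]
 [ 673. -282.   14.]
 [ 459. -271.   14.]
 [ 487.  367.   14.]]
[[ 567.  196.  106.]
 [ 545. -104.  106.]]
red [572.24 202.54   1.17] 76.12
red [571.78 203.53   1.18  92.86] 60.83
blue [ 552.95 -105.53   -1.54] 80.14
blue [ 553.18 -105.85   -1.53   96.17] 72.39
```

View pics/c1.png

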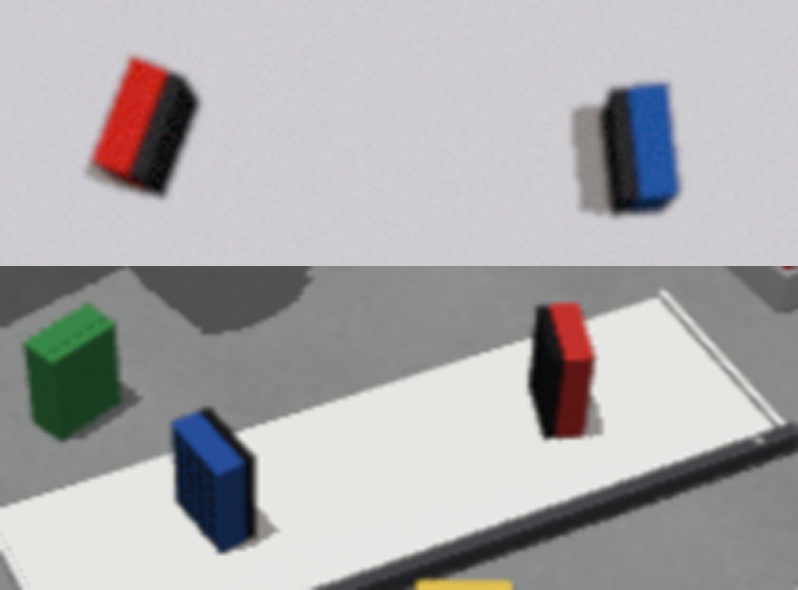

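The crop confirms the choice. Red's black base faces right (−y) and blue's faces left (+y), and each stands upright in the tray. The tray is yawed −0.047 rad. I'll turn the tool to the tray axes, shut the fingers and head for blue's well side (−y).

>>> arm_command(
  increments=[
    {"dr":[0,0,0.155],"offset":[0,0,0],"hand":-1},
    {"dr":[0,0,0.155],"offset":[0,0,0],"hand":-1},
    {"dr":[0,0,0.155],"offset":[0,0,0],"hand":-1},
    {"dr":[0,0,0.155],"offset":[0,0,0],"hand":-1},
    {"dr":[0,0,0],"offset":[0.26,-0.27,0],"hand":-1},
    {"dr":[0,0,0],"offset":[0.26,-0.27,0],"hand":-1},
    {"dr":[0,0,0],"offset":[0.26,-0.27,0],"hand":-1},
    {"dr":[0,0,0],"offset":[0.26,-0.27,0],"hand":-1},
  ],
  grip_force=40,
)

```text
time_s: 1.0
eef_pos: [355.3, -350.1, 231.3]
ee_rot: [-0.0, 1.0, -0.024, -0.0]
force: [0.5, -1.2, -0.4]
grip_width: -0.0
grip_force: 0.0
```

>>> arm_command(
  increments=[
    {"dr":[0,0,0],"offset":[0.265,-0.268,0],"hand":-1},
    {"dr":[0,0,0],"offset":[0.265,-0.268,0],"hand":-1},
    {"dr":[0,0,0],"offset":[0.265,-0.268,0],"hand":-1},
    {"dr":[0,0,0],"offset":[0.265,-0.268,0],"hand":-1},
    {"dr":[0,0,0],"offset":[0.265,-0.268,0],"hand":-1},
    {"dr":[0,0,0],"offset":[0.265,-0.268,0],"hand":-1},
    {"dr":[0,0,0],"offset":[0,0,0.4],"hand":-1},
    {"dr":[0,0,0],"offset":[0,0,0.4],"hand":-1},
  ],
)

```text
time_s: 1.8
eef_pos: [555.0, -166.7, 134.5]
ee_rot: [0.001, 1.0, -0.022, 0.001]
force: [0.2, -0.9, -0.5]
grip_width: -0.0
grip_force: 0.0
```

>>> arm_command(
  increments=[
    {"dr":[0,0,0],"offset":[0,0,0.25],"hand":-1},
    {"dr":[0,0,0],"offset":[0,0,0.17],"hand":-1},
    {"dr":[0,0,0],"offset":[0,-0.1,0],"hand":-1},
    {"dr":[0,0,0],"offset":[0,-0.1,0],"hand":-1},
    {"dr":[0,0,0],"offset":[0,-0.1,0],"hand":-1},
    {"dr":[0,0,0],"offset":[0,-0.1,0],"hand":-1},
    {"dr":[0,0,0],"offset":[0,-0.1,0],"hand":-1},
  ],
)

```text
time_s: 2.5
eef_pos: [557.2, -106.5, 85.8]
ee_rot: [0.0, 1.0, -0.023, 0.001]
force: [0.6, 0.4, -0.9]
grip_width: 0.003
grip_force: 0.0
```

>>> arm_command(
  increments=[
    {"dr":[0,0,0],"offset":[0,-0.1,0],"hand":-1},
    {"dr":[0,0,0],"offset":[0,-0.1,0],"hand":-1},
    {"dr":[0,0,0],"offset":[0,-0.1,0],"hand":-1},
    {"dr":[0,0,0],"offset":[0,0,0],"hand":-1},
    {"dr":[0,0,0],"offset":[0,0.1,-0.3],"hand":-1},
    {"dr":[0,0,0],"offset":[0,0.1,-0.3],"hand":-1},
  ],
)

```text
time_s: 3.1
eef_pos: [556.9, -96.0, 157.3]
ee_rot: [-0.0, 1.0, -0.023, -0.001]
force: [0.3, -1.4, -0.2]
grip_width: -0.001
grip_force: 0.0
```

Run:
```python
from h import *
im=ctrl.capture("scene");cv2.imwrite("pics/s1.png",cv2.resize(im[190:310,220:450],None,fx=3,fy=3,interpolation=2)[:,:,::-1])
```

```text
(no output)
```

View pics/s1.png

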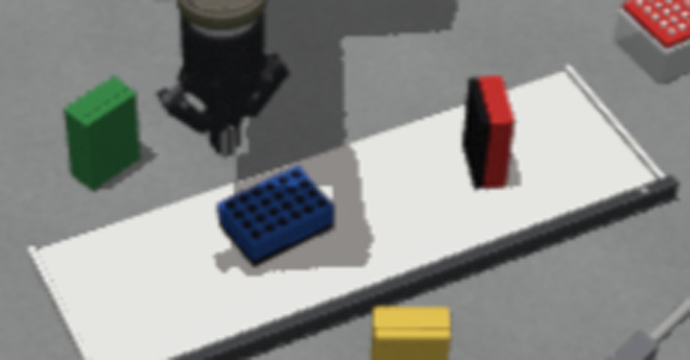

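Blue now lies flat with its wells up, at crop pixel (276,214), and red is still standing. Next I go over to red's well side (+y).

>>> arm_command(
  increments=[
    {"dr":[0,0,0],"offset":[0.023,-0.372,0],"hand":-1},
    {"dr":[0,0,0],"offset":[0.023,-0.372,0],"hand":-1},
    {"dr":[0,0,0],"offset":[0.023,-0.372,0],"hand":-1},
    {"dr":[0,0,0],"offset":[0.023,-0.372,0],"hand":-1},
    {"dr":[0,0,0],"offset":[0.023,-0.372,0],"hand":-1},
    {"dr":[0,0,0],"offset":[0.023,-0.372,0],"hand":-1},
    {"dr":[0,0,0],"offset":[0.023,-0.372,0],"hand":-1},
    {"dr":[0,0,0],"offset":[0.023,-0.372,0],"hand":-1},
  ],
)

```text
time_s: 3.95
eef_pos: [596.4, 261.5, 156.8]
ee_rot: [0.0, 1.0, -0.024, 0.0]
force: [0.3, -0.8, 0.5]
grip_width: 0.0
grip_force: 0.0
```

>>> arm_command(
  increments=[
    {"dr":[0,0,0.146],"offset":[0,0,0],"hand":-1},
    {"dr":[0,0,0.146],"offset":[0,0,0],"hand":-1},
    {"dr":[0,0,0.146],"offset":[0,0,0],"hand":-1},
    {"dr":[0,0,0],"offset":[0,0,0.3],"hand":-1},
    {"dr":[0,0,0],"offset":[0,0,0.3],"hand":-1},
  ],
)

```text
time_s: 4.45
eef_pos: [596.9, 259.7, 84.6]
ee_rot: [-0.0, 0.981, -0.195, 0.001]
force: [0.1, 0.2, -1.5]
grip_width: 0.002
grip_force: 0.0
```

>>> arm_command(
  increments=[
    {"dr":[0,0,0],"offset":[0,0.1,0],"hand":-1},
    {"dr":[0,0,0],"offset":[0,0.1,0],"hand":-1},
    {"dr":[0,0,0],"offset":[0,0.1,0],"hand":-1},
    {"dr":[0,0,0],"offset":[0,0.1,0],"hand":-1},
    {"dr":[0,0,0],"offset":[0,0.1,0],"hand":-1},
    {"dr":[0,0,0],"offset":[0,0.1,0],"hand":-1},
    {"dr":[0,0,0],"offset":[0,0.1,0],"hand":-1},
    {"dr":[0,0,0],"offset":[0,0.1,0],"hand":-1},
  ],
)

```text
time_s: 5.25
eef_pos: [559.3, 170.2, 84.9]
ee_rot: [0.0, 0.981, -0.194, 0.0]
force: [0.4, -0.3, -0.8]
grip_width: -0.0
grip_force: 0.0
```

>>> arm_command(
  increments=[
    {"dr":[0,0,0],"offset":[0,0,0],"hand":-1},
    {"dr":[0,0,0],"offset":[0,-0.1,-0.3],"hand":-1},
    {"dr":[0,0,0],"offset":[0,-0.1,-0.3],"hand":-1},
    {"dr":[0,0,-0.146],"offset":[0,0,0],"hand":0.2},
    {"dr":[0,0,-0.146],"offset":[0,0,0],"hand":0.2},
    {"dr":[0,0,-0.146],"offset":[0,0,0],"hand":0.2},
  ],
)

```text
time_s: 5.85
eef_pos: [568.9, 193.7, 157.1]
ee_rot: [-0.0, 1.0, -0.021, 0.0]
force: [-0.1, -0.1, -0.8]
grip_width: 0.505
grip_force: 0.0
```

Run:
```python
from h import *
im={n:ctrl.capture(n) for n in I}
a=cv2.resize(im["top"][150:290,180:460],None,fx=2.4,fy=2,interpolation=2);b=cv2.resize(im["scene"][190:320,220:450],(672,310),interpolation=2)
cv2.imwrite("pics/s2.png",np.vstack([a,b])[:,:,::-1])
```

```text
(no output)
```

View pics/s2.png

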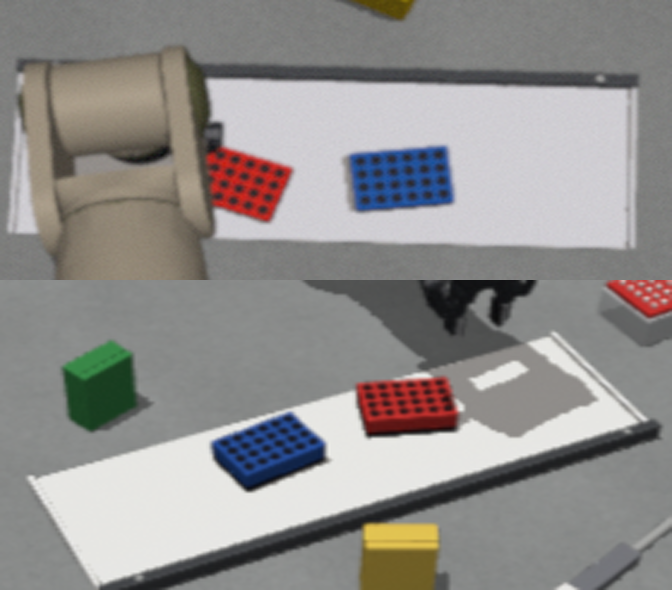

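Both racks lie wells up. Blue is at crop (400,180), almost square, and red is at scene-crop (408,400), turned about 20°. I'll fit both poses on their colour masks.

```bash
cat >> h.py <<'E'
TY=-0.0469;TX=np.array([np.cos(TY),np.sin(TY)]);TYv=np.array([-np.sin(TY),np.cos(TY)]);F0=np.array([677.48-0.0469*54.8*0.9989,43.])
def hull_pose(n,img,col,roi):  # lying rack: coloured deck outline -> minAreaRect on z=42 (scene includes sides)
    u0,v0,u1,v1=roi;c=img[v0:v1,u0:u1].astype(int)
    m=(c[...,0]-c[...,1:].max(2)>60) if col=="red" else (c[...,2]-c[...,:2].max(2)>35)
    return m
def fitcol(imgs,col,rois,x0):  # coloured part of a lying rack: z 18..42
    M={n:cv2.morphologyEx(hull_pose(n,imgs[n],col,rois[n]).astype(np.uint8),cv2.MORPH_CLOSE,np.ones((5,5))).astype(float) for n in rois}
    f=lambda p:sum(((sil(n,box(*p,(100,70,24),18),rois[n])-M[n])**2).sum() for n in rois)
    p=np.array(x0,float);r=minimize(f,p,method="Nelder-Mead",options=dict(initial_simplex=np.vstack([p]+[p+e for e in np.diag([12,12,.15])]),xatol=.02,fatol=.02))
    d=r.x[:2]-F0;return dict(xy=r.x[:2].round(1),tray_xy=(d@TX).round(1) ,y=(d@TYv).round(1),yaw_tray=round(float(r.x[2]-TY-np.pi/2),3),cost=round(r.fun,1))
E
python3 - <<'E'
from h import *
im={n:ctrl.capture(n) for n in I}
r0=ray("scene",[(359.6,240.3)],42)[0];b0=ray("top",[(346.7,240)],42)[0];print(r0,b0)
print("blue",fitcol(im,"blue",dict(top=(315,215,380,265),scene=(285,230,340,275)),(*b0[:2],1.5)))
print("red",fitcol(im,"red",dict(scene=(335,220,385,265)),(*r0[:2],1.18)))
E
```

```text
[553.85436774 133.52472394  42.        ] [543.06055065 -33.62693655  42.        ]
blue {'xy': array([548.3, -34.2]), 'tray_xy': np.float64(-122.9), 'y': np.float64(-83.1), 'yaw_tray': 0.118, 'cost': np.float64(136.8)}
red {'xy': array([548.2, 136.4]), 'tray_xy': np.float64(-131.0), 'y': np.float64(87.4), 'yaw_tray': -0.35, 'cost': np.float64(46.1)}
```

>>> arm_command(
  increments=[
    {"dr":[0,0,0],"offset":[-0.283,0.163,0],"hand":0.3},
    {"dr":[0,0,0],"offset":[-0.283,0.163,0],"hand":0.3},
    {"dr":[0,0,0],"offset":[-0.283,0.163,0],"hand":0.3},
    {"dr":[0,0,0],"offset":[0,0,0.39],"hand":0.3},
    {"dr":[0,0,0],"offset":[0,0,0.39],"hand":0.3},
    {"dr":[0,0,0],"offset":[0,0,0.39],"hand":0.3},
  ],
)

```text
time_s: 6.65
eef_pos: [464.5, 139.5, 15.7]
ee_rot: [-0.0, 1.0, -0.025, 0.001]
force: [1.6, -0.5, 0.2]
grip_width: 0.649
grip_force: 0.0
```

>>> arm_command(
  increments=[
    {"dr":[0,0,0],"offset":[0.1,0,0],"hand":0.3},
    {"dr":[0,0,0],"offset":[0.1,0,0],"hand":0.3},
    {"dr":[0,0,0],"offset":[0.1,0,0],"hand":0.3},
    {"dr":[0,0,0],"offset":[0.1,0,0],"hand":0.3},
    {"dr":[0,0,0],"offset":[0.1,0,0],"hand":0.3},
    {"dr":[0,0,0],"offset":[0.1,0,0],"hand":0.3},
    {"dr":[0,0,0],"offset":[0.1,0,0],"hand":0.3},
    {"dr":[0,0,0],"offset":[0.1,0,0],"hand":0.3},
  ],
)

```text
time_s: 7.45
eef_pos: [560.5, 135.0, 16.4]
ee_rot: [-0.0, 1.0, -0.025, -0.0]
force: [-1.2, 0.9, 0.7]
grip_width: 0.651
grip_force: 0.5
```

Run:
```python
from h import *
im={n:ctrl.capture(n) for n in I}
e=ctrl.sense()["eef_pos"];d=e[:2]-F0[:2];print("tcp fence",d@TX,d@TYv,e[2],ctrl.sense()["force"])
print("red",fitcol(im,"red",dict(scene=(325,205,400,285)),(590,136,1.4)))
```

```text
tcp fence -117.88698929481718 86.4127967441871 16.511662132105208 [ 0.02178811 -0.42015923  0.00144867]
red {'xy': array([608. , 141.9]), 'tray_xy': np.float64(-71.4), 'y': np.float64(95.6), 'yaw_tray': 0.01, 'cost': np.float64(81.4)}
```

Red is square and being pushed evenly: the contact offset is 46.5 mm, so contact should come at TCP −81. Last stretch, slowly.

>>> arm_command(
  increments=[
    {"dr":[0,0,0],"offset":[0.08,0,0],"hand":0.3},
    {"dr":[0,0,0],"offset":[0.08,0,0],"hand":0.3},
    {"dr":[0,0,0],"offset":[0.08,0,0],"hand":0.3},
    {"dr":[0,0,0],"offset":[0.02,0,0],"hand":0.3},
    {"dr":[0,0,0],"offset":[0.02,0,0],"hand":0.3},
    {"dr":[0,0,0],"offset":[0.015,0,0],"hand":0.3},
    {"dr":[0,0,0],"offset":[0.01,0,0],"hand":0.3},
  ],
)

```text
time_s: 8.25
eef_pos: [596.5, 133.3, 16.4]
ee_rot: [-0.0, 1.0, -0.024, -0.0]
force: [-0.2, 0.1, -1.1]
grip_width: 0.649
grip_force: 0.3
```

>>> arm_command(
  increments=[
    {"dr":[0,0,0],"offset":[0.01,0,0],"hand":0.3},
    {"dr":[0,0,0],"offset":[0.01,0,0],"hand":0.3},
    {"dr":[0,0,0],"offset":[0,0,0],"hand":0.3},
  ],
)

```text
time_s: 8.55
eef_pos: [597.3, 133.2, 16.4]
ee_rot: [0.0, 1.0, -0.023, -0.002]
force: [-9.6, -0.3, 6.8]
grip_width: 0.648
grip_force: 5.4
```

Contact with the fence shows as 9.6 N. I'll press a little more, back off straight, and move to blue's near side.

>>> arm_command(
  increments=[
    {"dr":[0,0,0],"offset":[0.01,0,0],"hand":0.3},
    {"dr":[0,0,0],"offset":[-0.1,0,0],"hand":0.3},
    {"dr":[0,0,0],"offset":[-0.4,0,0],"hand":0.3},
    {"dr":[0,0,0],"offset":[-0.4,0,0],"hand":0.3},
    {"dr":[0,0,0],"offset":[-0.05,0.352,0],"hand":0.3},
    {"dr":[0,0,0],"offset":[0,0.352,0],"hand":0.3},
    {"dr":[0,0,0],"offset":[0,0.352,0],"hand":0.3},
    {"dr":[0,0,0],"offset":[0,0.352,0],"hand":0.3},
  ],
)

```text
time_s: 9.35
eef_pos: [478.5, -31.9, 16.9]
ee_rot: [0.0, 1.0, -0.023, 0.001]
force: [0.7, -0.2, -0.3]
grip_width: 0.648
grip_force: 0.0
```

Run:
```python
from h import *
im={n:ctrl.capture(n) for n in I}
e=ctrl.sense()["eef_pos"];d=e[:2]-F0[:2];print("tcp fence",d@TX,d@TYv,e[2],ctrl.sense()["force"])
print("red",fitcol(im,"red",dict(top=(220,170,305,250),scene=(335,205,440,300)),(643,136,1.52)))
print("blue",fitcol(im,"blue",dict(scene=(270,215,345,290)),(548,-34,1.6)))
```

```text
tcp fence -192.1105916635796 -86.52321580137249 16.91710718520293 [ 0.38315266  1.2235935  -0.4123984 ]
red {'xy': array([645.2, 138.6]), 'tray_xy': np.float64(-34.1), 'y': np.float64(94.1), 'yaw_tray': -0.004, 'cost': np.float64(140.8)}
blue {'xy': array([547.7, -32.2]), 'tray_xy': np.float64(-123.5), 'y': np.float64(-81.1), 'yaw_tray': 0.106, 'cost': np.float64(119.3)}
```

>>> arm_command(
  increments=[
    {"dr":[0,0,0],"offset":[0.1,-0.03,0],"hand":0.3},
    {"dr":[0,0,0],"offset":[0.1,0,0],"hand":0.3},
    {"dr":[0,0,0],"offset":[0.1,0,0],"hand":0.3},
    {"dr":[0,0,0],"offset":[0.1,0,0],"hand":0.3},
    {"dr":[0,0,0],"offset":[0.1,0,0],"hand":0.3},
    {"dr":[0,0,0],"offset":[0.1,0,0],"hand":0.3},
    {"dr":[0,0,0],"offset":[0.1,0,0],"hand":0.3},
    {"dr":[0,0,0],"offset":[0.1,0,0],"hand":0.3},
  ],
)

```text
time_s: 10.25
eef_pos: [574.9, -30.6, 16.6]
ee_rot: [-0.0, 1.0, -0.023, -0.0]
force: [-2.3, -0.0, 1.9]
grip_width: 0.651
grip_force: 0.7
```

>>> arm_command(
  increments=[
    {"dr":[0,0,0],"offset":[0.05,0,0],"hand":0.3},
    {"dr":[0,0,0],"offset":[0.02,0,0],"hand":0.3},
    {"dr":[0,0,0],"offset":[0.02,0,0],"hand":0.3},
    {"dr":[0,0,0],"offset":[0.01,0,0],"hand":0.3},
    {"dr":[0,0,0],"offset":[0.01,0,0],"hand":0.3},
    {"dr":[0,0,0],"offset":[0.01,0,0],"hand":0.3},
    {"dr":[0,0,0],"offset":[0,0,0],"hand":0.3},
  ],
)

```text
time_s: 10.95
eef_pos: [589.0, -32.0, 16.5]
ee_rot: [0.0, 1.0, -0.024, 0.0]
force: [0.0, 0.8, -0.5]
grip_width: 0.645
grip_force: 0.1
```

>>> arm_command(
  increments=[
    {"dr":[0,0,0],"offset":[0.01,0,0],"hand":0.3},
    {"dr":[0,0,0],"offset":[0.01,0,0],"hand":0.3},
    {"dr":[0,0,0],"offset":[0,0,0],"hand":0.3},
  ],
)

```text
time_s: 11.25
eef_pos: [589.6, -32.0, 16.5]
ee_rot: [-0.0, 1.0, -0.023, -0.002]
force: [-12.2, -1.3, 8.2]
grip_width: 0.651
grip_force: 5.8
```

Fence contact again, at 12 N. I'll back off, rise clear and check.

>>> arm_command(
  increments=[
    {"dr":[0,0,0],"offset":[-0.1,0,0],"hand":0.3},
    {"dr":[0,0,0],"offset":[-0.4,0,0],"hand":0.3},
    {"dr":[0,0,0],"offset":[-0.4,0,0],"hand":0.3},
    {"dr":[0,0,0],"offset":[0,0,-0.4],"hand":0.3},
    {"dr":[0,0,0],"offset":[0,0,-0.4],"hand":0.3},
    {"dr":[0,0,0],"offset":[-0.3,0,-0.3],"hand":0.3},
    {"dr":[0,0,0],"offset":[-0.3,0,-0.2],"hand":0.3},
    {"dr":[0,0,0],"offset":[0,0,0],"hand":0.3},
  ],
)

```text
time_s: 12.05
eef_pos: [410.9, -23.5, 175.0]
ee_rot: [0.001, 1.0, -0.024, 0.003]
force: [-0.4, -0.2, -0.4]
grip_width: 0.654
grip_force: 0.0
```

Run:
```python
from h import *
im={n:ctrl.capture(n) for n in I}
print("red",fitcol(im,"red",dict(top=(220,170,305,250),scene=(335,205,440,300)),(643,136,1.52)))
print("blue",fitcol(im,"blue",dict(top=(310,170,400,250),scene=(270,215,345,295)),(637,-30,1.52)))
print(ctrl.sense()["eef_pos"],ctrl.sense()["force"])
a=cv2.resize(im["top"][150:290,180:460],None,fx=2.4,fy=2,interpolation=2);b=cv2.resize(im["scene"][190:320,220:450],(672,310),interpolation=2)
cv2.imwrite("pics/s3.png",np.vstack([a,b])[:,:,::-1])
```

```text
red {'xy': array([645.1, 138.8]), 'tray_xy': np.float64(-34.3), 'y': np.float64(94.3), 'yaw_tray': -0.007, 'cost': np.float64(139.6)}
blue {'xy': array([636.3, -42.9]), 'tray_xy': np.float64(-34.5), 'y': np.float64(-87.7), 'yaw_tray': 0.01, 'cost': np.float64(173.6)}
[412.47656866 -23.75824418 172.48221174] [ 0.0443936   0.11273567 -0.01893096]
```

View pics/s3.png

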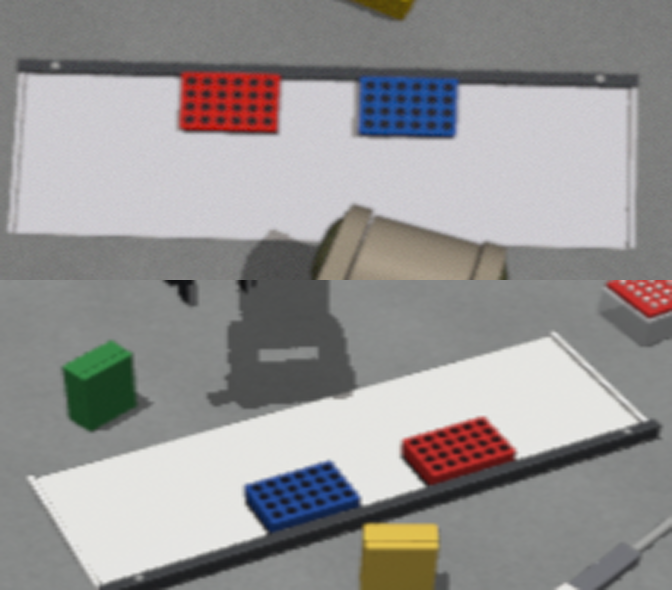

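Both racks lie wells up and flush with the fence: red at crop (230,100), blue at (408,105), each within 0.01 rad. The gripper is clear of everything.

```bash
python3 -c "
from rig import ctrl
print(ctrl.finish_job())"
```

```text
the job is handed in; nothing more can be done
None
```

Job handed in at about 12 s of robot time: the final camera fit showed both racks lying wells up and flush against the fence (centres 34.3 and 34.5 mm from its face, within 0.01 rad of square), with the gripper clear; the hand-in returned no verdict.

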